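# Hang the sample saddle and hold the sprung pointer at its mark

## Robot

A 7-joint arm with a two-finger parallel gripper is mounted at the origin on the work surface; the furniture and walls round the work are solid. World frame = base frame: x ahead of the robot, y to its left, z up, the work surface at z = 0. Lengths are in m, angles in rad, forces in N, time in s.
With the tool pointing down it reaches from about 0.425 to 0.875 m from the base axis. Payload 4.7 kg.
Tool frame: the origin (TCP) lies at the very end of the fingers, on their centre line; the grasp point (between the pads) lies behind it (ctrl.tcp_to_grasp is the y of the grasp point in the tool frame, in m); y points along the fingers, x is the direction in which the jaws open and shut, and the axes are right-handed (so a half turn about y gives the same grasp; the last joint's range is limited). The gripper opens to 87 mm and grips with 3 to 60 N. Pads are 19 mm wide; open, the fingers measure 117 mm over their backs; the gripper's body (75 mm by 190 mm) begins 51 mm behind the grasp point.
Start: joints at [-1.26, 0.321, -0.07, 1.45, 0.023, 1.371, -0.057], TCP at [0.19, 0.622, 0.223] pointing down, gripper open.
Joint ranges: [-2.86, 2.86], [-0.3, 2.09], [-1.38, 1.24], [0.06, 2.45], [-1.56, 4.7], [0.09, 2.05], [-2.69, 2.69]. Speed limits (rad/s): [2.57, 2.57, 3.14, 3.14, 3.14, 3.14, 3.14].

## Interface

Orientations are given as a rotation vector (axis times angle).
In Python, from bench import ctrl, get_image, workorder gives the robot as it stands.
- The arm moves only by the tool drive_tool, never from a script. Its argument "increments" is text: rows parted by semicolons, each of 5 numbers parted by spaces: the shift along the tool's x, y, z in mm, then the turn about the tool's y in degrees, then the closure in counts, from 0 (fully open) to 255 (shut). In form: tx ty tz yaw fingers; .... A call has 1 to 20 rows; each row shifts and turns the commanded pose from where the row before left it, along the tool's axes as they then stand; what a row does not reach is not made up. A row lasts 1/8 s, in which the tool goes at most 62.5 mm and 10.7 degrees, less where a joint would pass 70% of its speed; a pose out of reach is approached as far as the arm can. A call is refused whole if a number of a shift passes 62.5 or a number of a turn 10.7, either way. A call with a gripper value outside its range is refused whole. The fingers move at their own pace and stop on an object; "squeeze" is the grip in N (left out, the last holds). Time passes only in rows, so rows that do not move let the fingers close. It gives the time, the measured TCP pose, the force and the opening at its end, in the units of the state.
- ctrl.get_state(): the state, without advancing time (a new reading comes with each control period).
- get_image(name): name is "scene" or "top"; returns a dict with "img" (384x512x3 uint8, red, green, blue), "mtx" (3x3 intrinsics, pixels), "camera_from_world" (4x4, takes a point from world to camera coordinates). Camera axes: x right, y up, looking along -z (the intrinsics and any distortion apply to the point x, -y, -z); pixel columns grow to the right and rows downward; lengths in m; the calibration is good to about 2 mm. A picture is of the moment at which its call begins. There is no depth.
- workorder.close_job(): hands the job in, once; it reports no verdict.
The state is a dict: "time": time; "joint_positions": joint angles; "qd": joint speeds; "joint_torque": joint torques, N m; "position": TCP position; "tool_rot": TCP orientation; "ft_force": force on the tool from outside, world axes, zero at the start; "torque": the same for the moment, N m; "grip_width": opening from 0.0 (shut) to 1.0 (fully open).
Only numpy, scipy, OpenCV 4.12 (cv2) and the standard library are available. Lean on these libraries where they do the work, as an engineer would, in place of code of your own. Each camera call takes 0.05 s, during which the arm holds its last target.

## Task

Set up the check station for its close-up picture: hang the blue A-shaped sample saddle over the station's horizontal bar, between the two brass collars, and let go of it. Then pull the sprung telescoping pointer out of its sleeve by the black tab, towards the saddle, until the green ring stands half out of the sleeve's mouth, and keep holding it still there: the program finishes while holding the pointer, with the saddle hanging free. Leave the other things on the table where they are.

Things in the scene. Friction and masses are not known exactly. Their poses are not given: they have to be found in the camera images.
- saddle_centre (a point): Loose sample saddle's centre, half-way up. Blue sheet-metal A, 90 g, 60 mm long (x), 50 wide at the feet (y), 90 high, standing upright (z up), the same either way round. Orange grip fin on its ridge, 10 thick (y), 36 long (x), 11 to 45 mm above this centre. The roof's underside is 5 mm above the centre. Hung with its x along the bar, this centre lies on the bar's axis
- rail_mid (a point): Middle of the horizontal steel bar, on its axis: 10 mm diameter, along this x axis, 120 mm over the table, on posts 70 mm either side. Brass collars (17 mm diameter), inner faces 42 mm either side of this point, bound the saddle's place. Axes are the station's: x along the bar, y from the bar towards the sleeve, z up
- sleeve_mouth (a point): Centre of the mouth of the pointer's fixed sleeve (ferrule 29 mm in diameter), on the pointer's axis, 95 mm over the table, 260 mm from the bar along the station's y. The pointer comes out along the station's -y, straight towards the bar's middle. Axes as rail_mid
- tab_top (a point): Middle of the top edge of the black grip tab on the pointer rod; moves with it. Upright plate 10 mm thick along the pull (y), 26 wide (x), its top 45 mm above the rod's axis (140 over the table at all times). At home 45 mm of bare 12 mm rod lies between tab and sleeve; a 110 mm needle reaches from the tab towards the bar. Pinch the top 30 mm, fingers closing along y. Axes as rail_mid
- pointer: The sliding pointer: rod, black tab and needle in one piece; its origin lies on the rod's axis at the tab's middle, 45 mm below tab_top
- extension (a joint): How far the pointer is pulled out, m: 0 home, stop at 0.072. The spring pulls it home with 2.7 N at 0, 8.1 N at 0.060; let go, it runs home. The 12 mm wide green ring is half out of the mouth at 0.060 (begins to show at 0.054, wholly out at 0.066, where a red ring follows: too far). At 0.060 the needle tip is some 18 mm from the hung saddle
- saddle: The same saddle; origin under its middle at foot height, 45 mm below saddle_centre, same axes. Inside, the legs spread from 9 mm apart under the roof to about 39 mm at the feet, open at the bottom and at both ends; the roof is 20 mm wide, its top 11 mm above saddle_centre
- clip_box: Bystander, leave alone: blue box with clear lid, 44x70x30 mm, origin under its centre.
- paste_jar: Bystander, leave alone: small white jar with blue lid, 42 mm across, 34 mm high, origin under its centre.
Things that resemble listed ones, but are neither listed nor needed, are in the scene too. Leave any red look-alike of the saddle alone.

How it is judged:
By the outcome, as a careful person would: the job done as asked, in the order asked, and still so for the second after the job is handed in, while the arm keeps its last pose, push and grip.
It also fails if it takes over 48 s, if anything falls off the work surface, if the arm or the gripper's body presses on something with over 40 N, if the wrist force passes 120 N, or if a joint passes its speed limit or range.

## Working session

There is one attempt and no reset: what is moved stays moved. The work goes in short steps, Python scripts to look and compute and a tool call to move; the robot and the scene stay as the last step left them, time stands still between calls to the robot, and variables do not carry over. Pictures are saved under pics/ and viewed, and the job is handed in when it is done.

Besides the shell and the picture viewer there is one more tool, called as name(argument=value, ...) on one line, values as JSON. drive_tool: Moves the arm, as the interface text tells. Its arguments: {"type":"object","properties":{"increments":{"type":"string"},"squeeze":{"type":"number"}},"required":["increments"]}

```bash
ls; mkdir -p pics; python3 - <<'E'
from bench import ctrl,get_image,workorder
import cv2,numpy as np
s=ctrl.get_state();print({k:np.round(v,3) for k,v in s.items()},ctrl.tcp_to_grasp)
for n in("scene","top"):
    d=get_image(n);cv2.imwrite(f"pics/{n}0.png",cv2.resize(d["img"][:,:,::-1],None,fx=1.5,fy=1.5));print(n,d["mtx"],d["camera_from_world"].round(4), d.keys())
E
```

```text
pics
{'time': np.float64(0.0), 'joint_positions': array([-1.26 ,  0.322, -0.07 ,  1.452,  0.023,  1.371, -0.057]), 'qd': array([ 0.   , -0.   ,  0.001, -0.001,  0.001,  0.002, -0.   ]), 'joint_torque': array([ 0.0000e+00, -4.9129e+01, -4.0400e-01, -3.1252e+01, -6.4000e-02,
        4.4000e-02,  0.0000e+00]), 'position': array([0.19 , 0.621, 0.221]), 'tool_rot': array([-1.336, -0.987,  0.989]), 'ft_force': array([-0.52 ,  0.223,  0.334]), 'torque': array([ 0.035,  0.01 , -0.01 ]), 'grip_width': np.float64(1.0)} -0.0187
scene [[434.11804071   0.         257.6646114 ]
 [  0.         434.11804071 193.31384566]
 [  0.           0.           1.        ]] [[ 0.4961 -0.8681  0.0198 -0.2743]
 [ 0.4845  0.2957  0.8233 -0.2959]
 [-0.7205 -0.3988  0.5672 -0.917 ]
 [ 0.      0.      0.      1.    ]] dict_keys(['img', 'mtx', 'camera_from_world'])
top [[488.04214536   0.         257.20469246]
 [  0.         488.04214536 190.76785154]
 [  0.           0.           1.        ]] [[-0.0214 -0.9996 -0.0195 -0.0443]
 [ 0.9958 -0.023   0.0885 -0.4703]
 [-0.0889 -0.0175  0.9959 -1.2655]
 [ 0.      0.      0.      1.    ]] dict_keys(['img', 'mtx', 'camera_from_world'])
```

View pics/scene0.png

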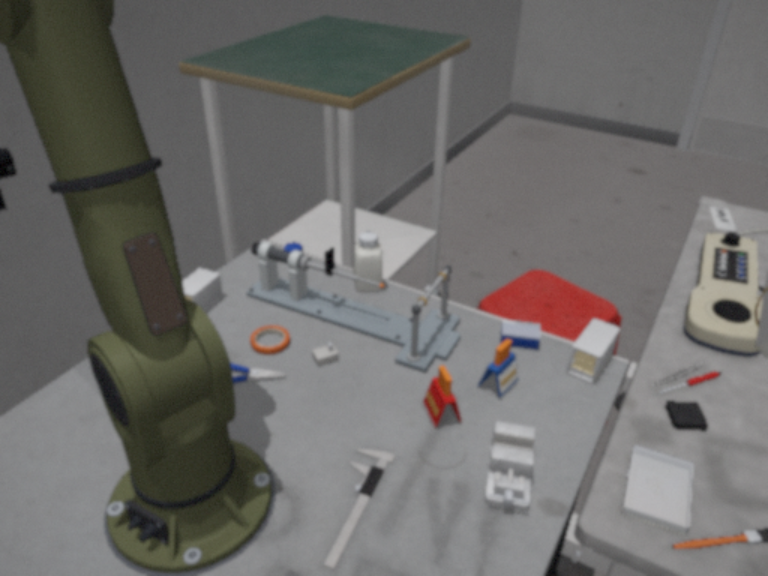

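View pics/top0.png

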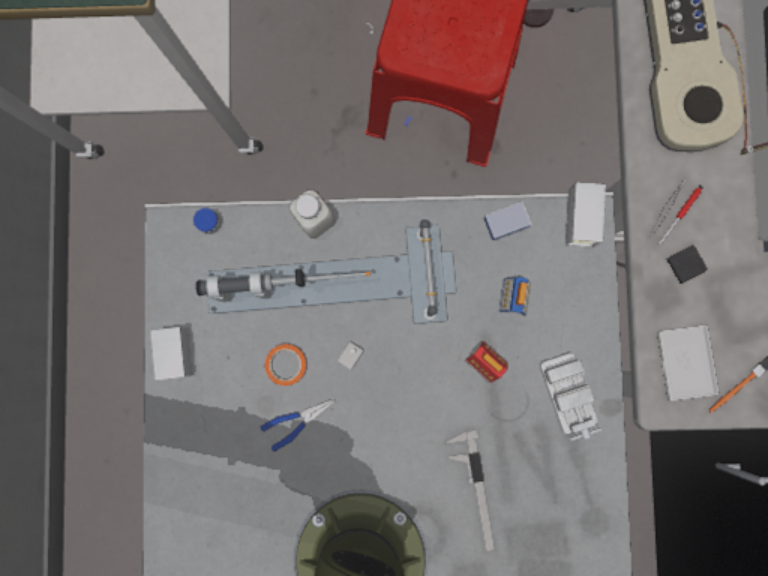

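The candidates for the saddle, in top-view pixels at 1.5×, are:
- the blue A with an orange fin at (515,294)
- the red A with a yellow/orange fin at (487,361), which is the look-alike
- the blue box at (507,220), which is the clip_box
- the blue cap at (206,220)

By the description I choose (515,294), which is scene (500,368). I'll check it in a close crop.

```bash
cat > h.py <<'E'
from bench import ctrl,get_image,workorder
import cv2,numpy as np
def ray(d,u,v):
    K=d["mtx"];T=d["camera_from_world"];R=T[:3,:3];t=T[:3,3]
    c=np.array([(u-K[0,2])/K[0,0],-(v-K[1,2])/K[1,1],-1.])
    return -R.T@t,R.T@c
def onz(d,u,v,z):
    o,r=ray(d,u,v);return o+r*(z-o[2])/r[2]
def proj(d,p):
    T=d["camera_from_world"];K=d["mtx"];c=T[:3,:3]@np.array(p,float)+T[:3,3]
    return np.array([K[0,2]+K[0,0]*c[0]/-c[2],K[1,2]-K[1,1]*c[1]/-c[2]])
def tri(d1,p1,d2,p2):
    o1,a=ray(d1,*p1);o2,b=ray(d2,*p2)
    s=np.linalg.lstsq(np.c_[a,-b],o2-o1,rcond=None)[0];q1=o1+a*s[0];q2=o2+b*s[1]
    return (q1+q2)/2,np.linalg.norm(q1-q2)
def crop(d,u0,v0,u1,v1,f,name):
    cv2.imwrite(name,cv2.resize(d["img"][v0:v1,u0:u1,::-1],None,fx=f,fy=f,interpolation=cv2.INTER_CUBIC))
E
python3 - <<'E'
from h import *
import pickle
t=get_image("top");s=get_image("scene");pickle.dump((t,s),open("i0.pkl","wb"))
a=cv2.resize(t["img"][180:215,325:360],(400,400),interpolation=cv2.INTER_CUBIC)
b=cv2.resize(s["img"][222:267,315:360],(400,400),interpolation=cv2.INTER_CUBIC)
cv2.imwrite("pics/sad.png",np.hstack([a,b])[:,:,::-1])
crop(t,125,140,310,220,4,"pics/stat_t.png")
crop(s,155,150,320,255,4.8,"pics/stat_s.png")
E
```

```text
(no output)
```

View pics/sad.png

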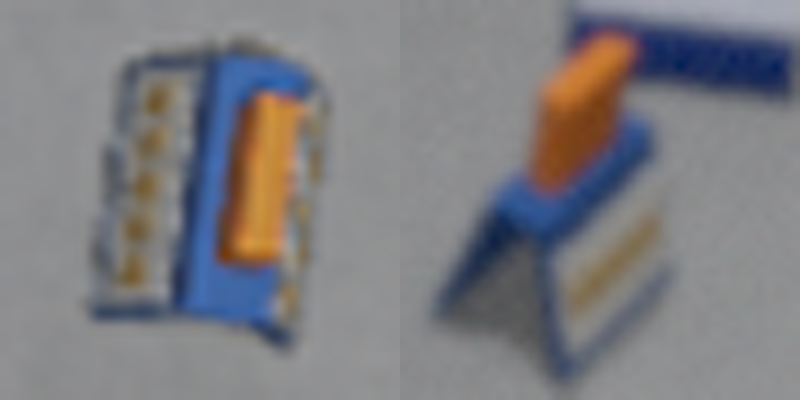

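View pics/stat_t.png

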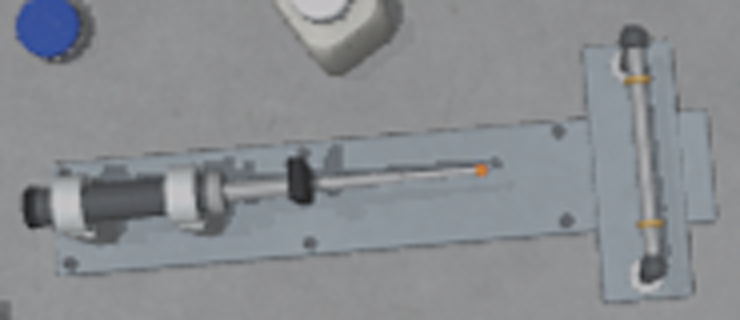

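View pics/stat_s.png

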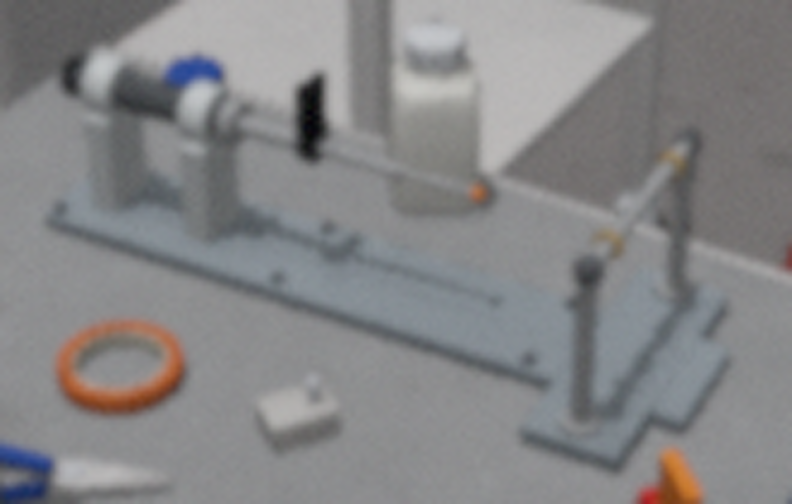

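```bash
python3 - <<'E'
from h import *
import pickle
t,s=pickle.load(open("i0.pkl","rb"))
P=lambda x,y:(125+(x+.5)/4-.5,140+(y+.5)/4-.5)
S=lambda x,y:(155+(x+.5)/4.8-.5,150+(y+.5)/4.8-.5)
for n,a,b,z in [("colL",(637.5,79),(675,159),.12),("colR",(649.5,224),(610,241),.12),("tip",(481,170),(480,192),.095),("endA",(634,38),(688,140),.12),("endB",(653,268),(588,269),.12)]:
    p=P(*a);q=S(*b);print(n,onz(t,*p,z).round(4),tri(t,p,s,q)[0].round(4),tri(t,p,s,q)[1].round(4),onz(s,*q,z).round(4))
print("cam",ray(t,0,0)[0],ray(s,0,0)[0])
p=P(300,163);print("tab top?",onz(t,*p,.14)); 
# orange fin mask
for d,nm,box in((t,"t",(325,180,360,215)),(s,"s",(315,222,360,267))):
    h=cv2.cvtColor(d["img"],cv2.COLOR_RGB2HSV);m=((h[:,:,0]>5)&(h[:,:,0]<22)&(h[:,:,1]>140)).astype(np.uint8)
    u0,v0,u1,v1=box;k=np.zeros_like(m);k[v0:v1,u0:u1]=m[v0:v1,u0:u1]
    n,l,st,c=cv2.connectedComponentsWithStats(k);i=1+np.argmax(st[1:,4]);print(nm,st[i],c[i])
# fin top corners in top crop
C=lambda x,y:(325+(x+.5)*35/400-.5,180+(y+.5)*35/400-.5)
q=[onz(t,*C(*c),.09) for c in((258,95),(302,98),(275,262),(236,260))];print(np.round(q,4),np.mean(q,0))
q=[onz(t,*C(*c),.056) for c in((210,55),(185,312),(300,62),(275,325))];print("roof",np.round(q,4),np.mean(q,0))
E
```

```text
colL [ 0.5358 -0.1236  0.12  ] [ 0.5355 -0.1241  0.1238] 0.0016 [ 0.5414 -0.1224  0.12  ]
colR [ 0.4469 -0.1285  0.12  ] [ 0.4468 -0.1287  0.1223] 0.0007 [ 0.45   -0.1276  0.12  ]
tip [ 0.4849 -0.0259  0.095 ] [ 0.485  -0.0263  0.0959] 0.0009 [ 0.4864 -0.026   0.095 ]
endA [ 0.5611 -0.1221  0.12  ] [ 0.5606 -0.1217  0.1222] 0.0006 [ 0.5636 -0.1201  0.12  ]
endB [ 0.4201 -0.1299  0.12  ] [ 0.4201 -0.1299  0.1209] 0.0 [ 0.4212 -0.1293  0.12  ]
cam [ 0.3549611  -0.07727351  1.30103012] [-0.38131817 -0.51631487  0.76919248]
tab top? [0.48677723 0.08070415 0.14      ]
t [344 189   7  14  64] [347.125   195.59375]
s [331 227  10  15  93] [334.92473118 233.6344086 ]
[[ 0.4651 -0.2795  0.09  ]
 [ 0.4642 -0.289   0.09  ]
 [ 0.4287 -0.2818  0.09  ]
 [ 0.4293 -0.2734  0.09  ]] [ 0.4468491  -0.28090845  0.09      ]
roof [[ 0.4774 -0.2748  0.056 ]
 [ 0.4201 -0.2671  0.056 ]
 [ 0.4754 -0.2948  0.056 ]
 [ 0.4167 -0.287   0.056 ]] [ 0.44741221 -0.28093136  0.056     ]
```

The crop confirms a blue A with an orange fin. The bar's middle is about (0.491,-0.126), with station yaw about 3.1°.

```bash
cat >> h.py <<'E'
from scipy.spatial.transform import Rotation as Ro
def pose():
    s=ctrl.get_state();return np.array(s["position"]),Ro.from_rotvec(s["tool_rot"]).as_matrix(),s
def delta(target):
    p,R,s=pose();return (R.T@(np.array(target)-p)*1000).round(1)
E
python3 - <<'E'
from h import *
p,R,s=pose();print(p,R.round(3))
for w in ((.47,.35,.24),(.56,.1,.24),(.447,-.281,.2)):print(delta(w))
import pickle
t,sc=pickle.load(open("i0.pkl","rb"))
# subpixel: fin mask rect in both upscaled views
for d,box in((t,(325,180,360,215)),):
    u0,v0,u1,v1=box;f=10
    im=cv2.resize(d["img"][v0:v1,u0:u1],None,fx=f,fy=f,interpolation=cv2.INTER_CUBIC);h=cv2.cvtColor(im,cv2.COLOR_RGB2HSV)
    m=((h[:,:,0]>5)&(h[:,:,0]<22)&(h[:,:,1]>130)).astype(np.uint8)
    c=max(cv2.findContours(m,0,2)[0],key=cv2.contourArea);r=cv2.minAreaRect(c);b=cv2.boxPoints(r)
    q=[onz(d,u0+(x+.5)/f-.5,v0+(y+.5)/f-.5,.09) for x,y in b];print(np.round(q,4))
    e=max((q[1]-q[0],q[2]-q[1]),key=np.linalg.norm);print("fin yaw",np.degrees(np.arctan2(e[1],e[0])))
    b=((h[:,:,0]>100)&(h[:,:,0]<125)&(h[:,:,1]>140)&(h[:,:,2]>120)).astype(np.uint8)|m
    c=max(cv2.findContours(b,0,2)[0],key=cv2.contourArea);bx=cv2.boxPoints(cv2.minAreaRect(c))
    q=[onz(d,u0+(x+.5)/f-.5,v0+(y+.5)/f-.5,.056) for x,y in bx];print(np.round(q,4));
    e=max((q[1]-q[0],q[2]-q[1]),key=np.linalg.norm);print("roof yaw",np.degrees(np.arctan2(e[1],e[0])))
E
```

```text
[0.19005668 0.6212431  0.2218781 ] [[ 0.292 -0.    -0.956]
 [ 0.956 -0.001  0.292]
 [-0.001 -1.    -0.   ]]
[-177.5  -17.9 -347. ]
[-390.3  -17.6 -506.2]
[-787.6   22.8 -509.6]
[[ 0.4297 -0.2695  0.09  ]
 [ 0.4656 -0.2767  0.09  ]
 [ 0.4633 -0.2887  0.09  ]
 [ 0.4275 -0.2816  0.09  ]]
fin yaw -11.239340851925839
[[ 0.4203 -0.2653  0.056 ]
 [ 0.4775 -0.2765  0.056 ]
 [ 0.4739 -0.2959  0.056 ]
 [ 0.4167 -0.2847  0.056 ]]
roof yaw -11.039220311417795
```

drive_tool(increments="-10 -2 -20 0 0;-22 -2 -43 0 0;-22 -2 -43 0 0;-22 -2 -43 0 0;-22 -2 -43 0 0;-22 -2 -43 0 0;-22 -2 -43 0 0;-22 -2 -43 0 0;-38 0 -28 0 0;-42 0 -31 0 0;-42 0 -31 0 0;-42 0 -31 0 0;-42 0 -31 0 0;-42 0 -10 0 0;-50 0 0 0 0;-50 0 0 0 0;-50 0 0 0 0;-50 0 0 0 0;-50 0 0 0 0;0 0 0 0 0")

```text
time: 2.7
position: [0.4559, -0.1586, 0.239]
tool_rot: [-1.339, -0.981, 0.98]
ft_force: [0.4, 0.6, 0.7]
grip_width: 1.004
```

```bash
python3 - <<'E'
from h import *
p,R,s=pose();print(s["time"],p,R[:,0],s["joint_positions"].round(2));print(delta((.447,-.281,.15)))
E
```

```text
2.7 [ 0.45589408 -0.15856911  0.23902688] [3.01873956e-01 9.53347790e-01 3.26009333e-04] [-0.34 -0.08  0.59  1.85  0.04  1.36  1.51]
[-119.4   89.   -28.4]
```

drive_tool(increments="-30 10 -7 -2 0;-30 20 -7 -2 0;-30 20 -7 -2.5 0;-30 20 -7 0 0;0 10 0 0 0;0 0 0 0 0;0 0 0 0 0")

```text
time: 3.58
position: [0.4575, -0.2747, 0.1591]
tool_rot: [-1.29, -1.076, 1.073]
ft_force: [-0.6, -0.4, -1.0]
grip_width: 0.998
```

```bash
python3 - <<'E'
from h import *
import pickle
p,R,s=pose();print(s["time"],p,np.degrees(np.arctan2(R[1,0],R[0,0])),R.round(4));print(delta((.447,-.281,.061)))
t=get_image("top");c=get_image("scene");pickle.dump((t,c),open("i1.pkl","wb"))
a=cv2.resize(t["img"][150:250,290:390],(400,400),interpolation=cv2.INTER_CUBIC)
b=cv2.resize(c["img"][180:280,280:380],(400,400),interpolation=cv2.INTER_CUBIC)
cv2.imwrite("pics/ab.png",np.hstack([a,b])[:,:,::-1])
E
```

```text
3.575 [ 0.45745388 -0.27470024  0.15912003] 79.60060690645581 [[ 1.805e-01  1.100e-03 -9.836e-01]
 [ 9.836e-01  7.000e-04  1.805e-01]
 [ 9.000e-04 -1.000e+00 -1.000e-03]]
[-8.2 98.1  9.2]
```

View pics/ab.png

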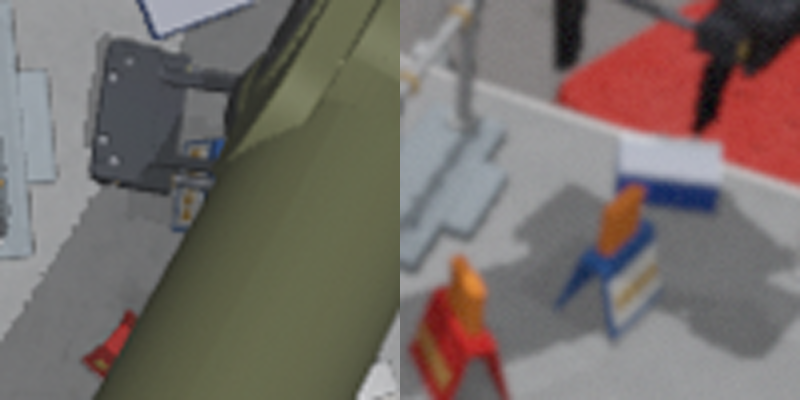

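```bash
python3 - <<'E'
from h import *
import pickle
t,c=pickle.load(open("i1.pkl","rb"));p,R,s=pose()
for q in (p,p+R[:,0]*.0435,p-R[:,0]*.0435,p-R[:,1]*.09):
  a=proj(t,q);b=proj(c,q);print(((a-[290,150])*4).round(),((b-[280,180])*4+[400,0]).round())
E
```

```text
[241. 153.] [634.  94.]
[167. 142.] [573.  66.]
[315. 165.] [697. 123.]
[269. 138.] [653. -33.]
```

The picture shows the fingers straddling the saddle with both tips clear, at crop (573,66) and (697,123), which matches the projection.

drive_tool(increments="-4 15 5 0 0;-4 20 4 0 0;0 20 0 0 0;0 0 0 0 0;0 0 0 0 0")

```text
time: 4.3
position: [0.4466, -0.2822, 0.1039]
tool_rot: [-1.291, -1.073, 1.073]
ft_force: [0.3, -0.2, -0.2]
grip_width: 1.001
```

```bash
python3 - <<'E'
from h import *
import pickle
p,R,s=pose();print(s["time"],p,np.degrees(np.arctan2(R[1,0],R[0,0])));print(delta((.447,-.281,.061)))
c=get_image("scene")
crop(c,310,210,370,270,8,"pics/d1.png")
for q in (p+R[:,0]*.0435,p-R[:,0]*.0435): print((proj(c,q)-[310,210])*8)
E
```

```text
4.3 [ 0.44659636 -0.28223485  0.10386146] 79.49634680518
[ 1.3 42.9 -0.2]
[94.68621225 60.80051101]
[337.80897083 178.87026684]
```

View pics/d1.png

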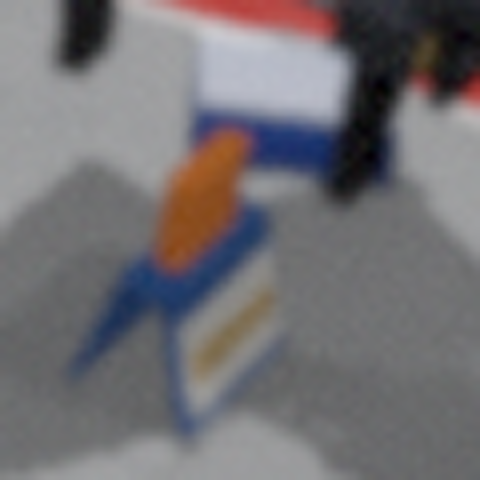

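The fingertips are at (85,65) and (345,195), with the fin midway between them once the height is allowed for. I'll descend and close.

drive_tool(increments="0.5 15 0 0 0;0.5 15 0 0 0;0 12 0 0 0;0 0 0 0 0;0 0 0 0 100;0 0 0 0 200;0 0 0 0 255;0 0 0 0 255;0 0 0 0 255;0 0 0 0 255;0 0 0 0 255;0 0 0 0 255", squeeze=20)

```text
time: 5.85
position: [0.4467, -0.281, 0.0615]
tool_rot: [-1.29, -1.073, 1.073]
ft_force: [-0.2, -0.3, -0.3]
grip_width: 0.175
```

```bash
python3 - <<'E'
from h import *
p,R,s=pose();print(s["time"],p,np.degrees(np.arctan2(R[1,0],R[0,0])),s["grip_width"]*87)
c=get_image("scene")
crop(c,310,200,370,260,8,"pics/d2.png")
E
```

```text
5.85 [ 0.44670079 -0.2810375   0.06151199] 79.49520623039923 15.259298281273301
```

View pics/d2.png

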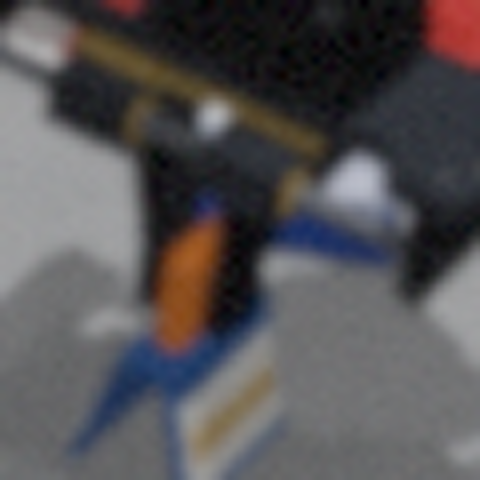

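drive_tool(increments="0 0 0 0 255;0 0 0 0 255;0 0 0 0 255;0 0 0 0 255", squeeze=20)

```text
time: 6.4
position: [0.4466, -0.281, 0.0615]
tool_rot: [-1.29, -1.073, 1.073]
ft_force: [-0.1, 0.3, -0.8]
grip_width: 0.111
```

drive_tool(increments="0 -10 0 0 255;0 -25 0 0 255;0 -30 0 0 255;0 -40 0 0 255;0 -40 0 0 255;0 -20 0 0 255;0 0 0 0 255;0 0 0 0 255")

```text
time: 7.4
position: [0.4462, -0.2807, 0.2257]
tool_rot: [-1.289, -1.073, 1.073]
ft_force: [-0.2, -0.2, -1.9]
grip_width: 0.113
```

```bash
python3 - <<'E'
from h import *
p,R,s=pose();print(s["time"],p,np.degrees(np.arctan2(R[1,0],R[0,0])),s["grip_width"]*87)
print(delta((.4912,-.126,.225)))
c=get_image("scene")
crop(c,290,130,390,230,6,"pics/d3.png")
E
```

```text
7.4 [ 0.44618209 -0.28073295  0.22574037] 79.49357269414864 9.814903453305071
[160.3   0.8 -16. ]
```

View pics/d3.png

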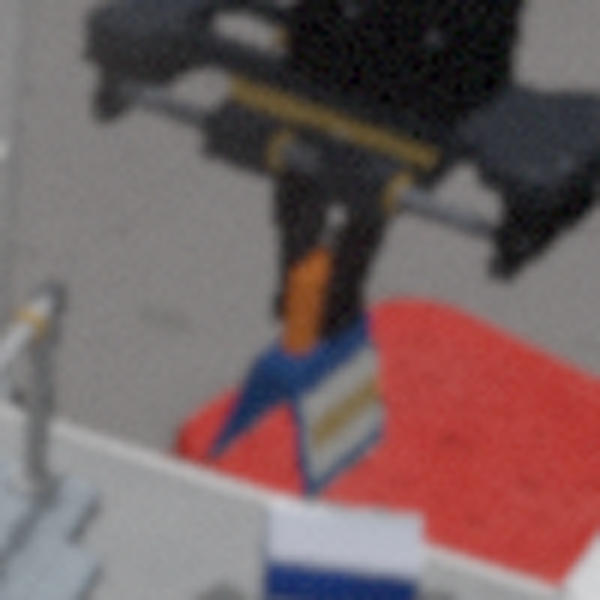

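The saddle hangs square in the jaws. Next I carry it over the bar and align its yaw.

drive_tool(increments="10 0 -2 0 255;25 0 -3 0 255;30 0 -3 0 255;30 0 -3 0 255;30 0 -3 0 255;25 0 -2 0 255;10 0 0 0 255;0 0 0 -4 255;0 0 0 -5 255;0 0 0 -4.7 255;0 0 0 0 255;0 0 0 0 255")

```text
time: 8.95
position: [0.4914, -0.1269, 0.2263]
tool_rot: [-1.183, -1.248, 1.249]
ft_force: [-0.7, -0.3, -1.3]
grip_width: 0.115
```

```bash
python3 - <<'E'
from h import *
import pickle
p,R,s=pose();print(s["time"],p,np.degrees(np.arctan2(R[1,0],R[0,0])),s["grip_width"]*87)
print(delta((.4912,-.126,.225)))
c=get_image("scene");t=get_image("top");pickle.dump((t,c),open("i2.pkl","wb"))
crop(c,250,110,330,240,4.6,"pics/d4.png")
E
```

```text
8.95 [ 0.4913735  -0.12694787  0.22634889] 93.08683818357652 9.968354616544522
[1.  1.3 0.1]
```

View pics/d4.png

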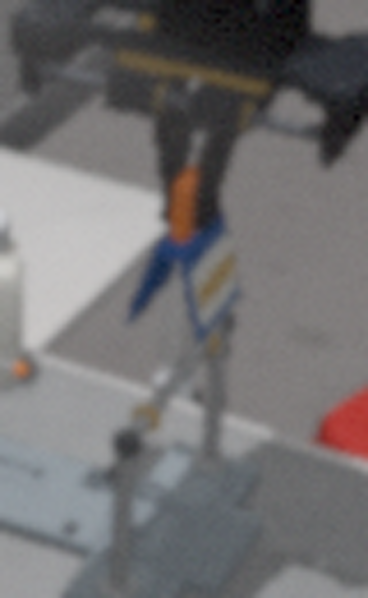

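drive_tool(increments="1 10 0 0 255;0 15 0 0 255;0 15 0 0 255;0 15 0 0 255;0 10 0 0 255;0 0 0 0 255")

```text
time: 9.8
position: [0.4909, -0.1256, 0.1606]
tool_rot: [-1.181, -1.249, 1.251]
ft_force: [0.1, -0.5, -1.1]
grip_width: 0.114
```

```bash
python3 - <<'E'
from h import *
p,R,s=pose();print(s["time"],p,np.degrees(np.arctan2(R[1,0],R[0,0])),s["grip_width"]*87)
print(delta((.4912,-.126,.1365)))
c=get_image("scene")
crop(c,250,130,330,240,5.4,"pics/d5.png")
E
```

```text
9.8 [ 0.49093595 -0.12560924  0.16059345] 93.18727055621545 9.889500089457712
[-0.4 24.1 -0.3]
```

View pics/d5.png

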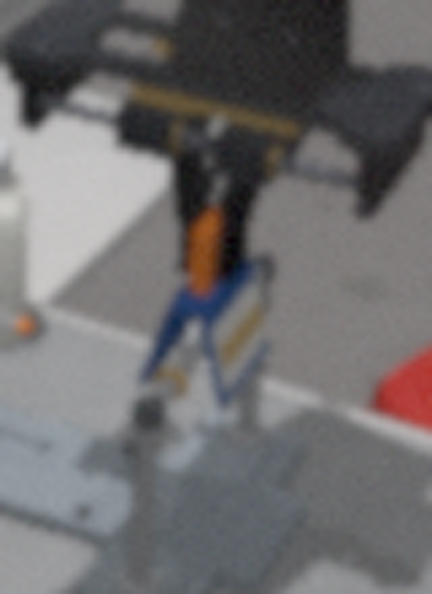

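The bar, with its near collar at (175,380), shows between the legs. I'll continue down gently.

drive_tool(increments="0 8 0 0 255;0 8 0 0 255;0 4 0 0 255;0 1 0 0 255;0 0 0 0 255")

```text
time: 10.48
position: [0.4916, -0.1257, 0.1406]
tool_rot: [-1.182, -1.25, 1.25]
ft_force: [0.2, -0.4, -1.1]
grip_width: 0.114
```

drive_tool(increments="0 1 0 0 255;0 1 0 0 255;0 0 0 0 255")

```text
time: 10.85
position: [0.4915, -0.1257, 0.1385]
tool_rot: [-1.182, -1.25, 1.25]
ft_force: [-0.3, -0.7, -0.9]
grip_width: 0.116
```

drive_tool(increments="0 1 0 0 255;0 0.5 0 0 255;0 0 0 0 255")

```text
time: 11.22
position: [0.4915, -0.1256, 0.137]
tool_rot: [-1.182, -1.25, 1.25]
ft_force: [1.0, -0.9, -0.1]
grip_width: 0.112
```

```bash
python3 - <<'E'
from h import *
p,R,s=pose();print(s["time"],p,s["ft_force"],s["grip_width"]*87)
c=get_image("scene")
crop(c,250,130,330,240,5.4,"pics/d6.png")
E
```

```text
11.225 [ 0.49150014 -0.12564538  0.1369881 ] [ 0.99853514 -0.92155983 -0.12660297] 9.700672242441145
```

View pics/d6.png

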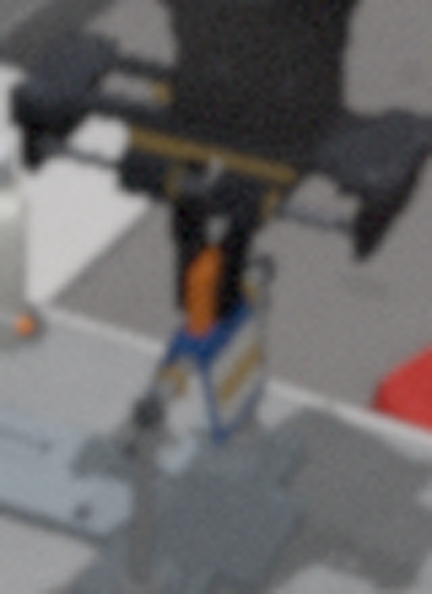

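drive_tool(increments="0 0.5 0 0 255;0 0 0 0 255")

```text
time: 11.52
position: [0.4915, -0.1256, 0.1365]
tool_rot: [-1.182, -1.25, 1.25]
ft_force: [0.2, 0.4, -1.0]
grip_width: 0.112
```

drive_tool(increments="0 0.5 0 0 255;0 0.5 0 0 255;0 0 0 0 255")

```text
time: 11.9
position: [0.4916, -0.1257, 0.1362]
tool_rot: [-1.182, -1.25, 1.25]
ft_force: [-2.6, -0.0, 4.7]
grip_width: 0.113
```

The 4.7 N upward push means it is seated, so I open and lift off.

drive_tool(increments="0 -0.5 0 0 255;0 0 0 0 225;0 0 0 0 200;0 0 0 0 150;0 0 0 0 130;0 0 0 0 120;0 0 0 0 120;0 -15 0 0 120;0 -25 0 0 120;0 -25 0 0 120;0 -15 0 0 120;0 0 0 0 120")

```text
time: 13.4
position: [0.4923, -0.1258, 0.2174]
tool_rot: [-1.184, -1.252, 1.249]
ft_force: [-1.1, 0.4, -0.5]
grip_width: 0.527
```

```bash
python3 - <<'E'
from h import *
p,R,s=pose();print(s["time"],p,s["ft_force"],s["grip_width"]*87)
c=get_image("scene");t=get_image("top")
a=cv2.resize(t["img"][130:230,225:325],(400,400),interpolation=cv2.INTER_CUBIC)
b=cv2.resize(c["img"][150:230,240:320],(400,400),interpolation=cv2.INTER_CUBIC)
cv2.imwrite("pics/e1.png",np.hstack([a,b])[:,:,::-1])
E
```

```text
13.4 [ 0.49233752 -0.12581484  0.21742624] [-1.11524331  0.43143474 -0.50735509] 45.811071815661634
```

View pics/e1.png

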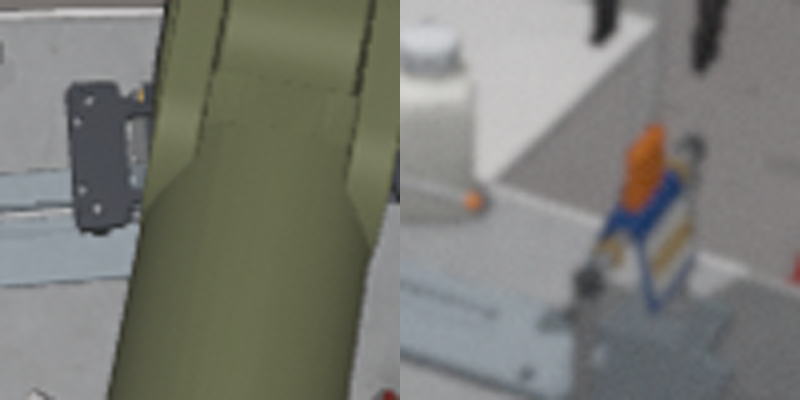

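The saddle hangs level between the collars and is free of the fingers, at crop (655,230). Next I locate the tab by its black mask in both starting views.

```bash
python3 - <<'E'
from h import *
import pickle
t,c=pickle.load(open("i0.pkl","rb"))
a=np.radians(3.2);X=np.array([np.cos(a),np.sin(a),0]);Y=np.array([-np.sin(a),np.cos(a),0])
mid=np.array([.4912,-.126,.14])
tt=mid+.21*Y;print(tt)
for d,box,nm in((t,(190,170,212,195),"t"),(c,(212,160,226,186),"s")):
    u0,v0,u1,v1=box;f=10
    im=cv2.resize(d["img"][v0:v1,u0:u1],None,fx=f,fy=f,interpolation=cv2.INTER_CUBIC)
    g=im.max(2);m=(g<75).astype(np.uint8)
    k=max(cv2.findContours(m,0,2)[0],key=cv2.contourArea);x,y,w,h=cv2.boundingRect(k)
    print(nm,"blob u",u0+x/f-.5,u0+(x+w)/f-.5,"v",v0+y/f-.5,v0+(y+h)/f-.5)
    pr=np.array([proj(d,tt+sx*.013*X+sy*.005*Y+[0,0,z]) for sx in(-1,1) for sy in(-1,1) for z in(0,-.045)])
    print(" pred u",pr[:,0].min().round(1),pr[:,0].max().round(1),"v",pr[:,1].min().round(1),pr[:,1].max().round(1))
p,R,s=pose();print(delta(tt+[0,0,.07]),np.degrees(np.arctan2(R[1,0],R[0,0])))
E
```

```text
[0.47947748 0.08367256 0.14      ]
t blob u 196.5 202.9 v 178.9 190.6
 pred u 196.0 203.3 v 177.9 190.6
s blob u 216.5 222.3 v 165.9 182.9
 pred u 215.8 224.0 v 163.5 182.2
[209.5   5.6   0. ] 93.19904919201
```

drive_tool(increments="20 0 0 0 120;40 0 0 0 120;50 0 0 0 120;50 0 0 0 120;35 0 0 0 120;14 0 0 0 120;0 0 0 0 120;0 0 0 0 120")

```text
time: 14.5
position: [0.4801, 0.081, 0.2158]
tool_rot: [-1.184, -1.248, 1.249]
ft_force: [-0.5, 0.0, 0.1]
grip_width: 0.532
```

```bash
python3 - <<'E'
from h import *
p,R,s=pose();print(s["time"],p,s["ft_force"],s["grip_width"]*87,np.degrees(np.arctan2(R[1,0],R[0,0])))
print(delta((.4795,.0837,.113)))
c=get_image("scene");t=get_image("top")
a=cv2.resize(t["img"][130:230,150:250],(400,400),interpolation=cv2.INTER_CUBIC)
b=cv2.resize(c["img"][110:210,170:270],(400,400),interpolation=cv2.INTER_CUBIC)
cv2.imwrite("pics/e2.png",np.hstack([a,b])[:,:,::-1])
E
```

```text
14.5 [0.48006922 0.08095861 0.21583561] [-0.46396019  0.04830299  0.09123591] 46.29260700369117 93.03526522704824
[  2.8 102.8   0.4]
```

View pics/e2.png

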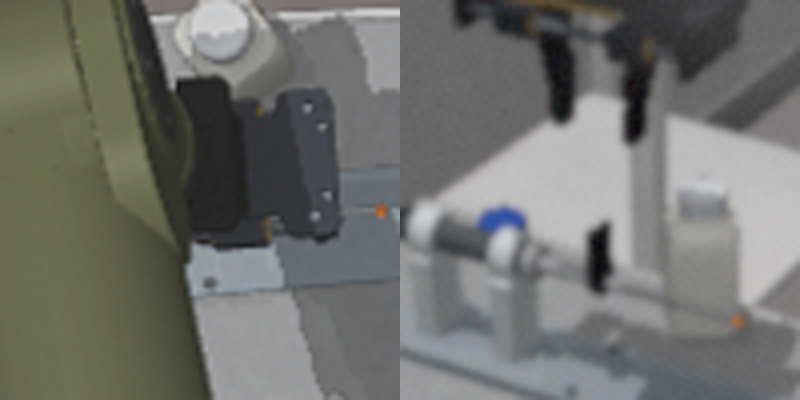

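```bash
python3 - <<'E'
from h import *
import pickle
t,c=pickle.load(open("i0.pkl","rb"))
print(tri(t,(205.3,136.5),c,(245.6,158.0)))
E
```

```text
(array([0.5985778 , 0.06987614, 0.11177071]), np.float64(0.0014179520683634918))
```

Bottle top is at z about 0.115 and x about 0.60, so it clears the gripper body. I'll descend over the tab.

drive_tool(increments="1 20 0 0 120;1 25 0 0 120;0.5 20 0 0 120;0 0 0 0 120")

```text
time: 15.1
position: [0.4787, 0.0842, 0.1498]
tool_rot: [-1.182, -1.246, 1.251]
ft_force: [0.5, 0.2, 0.6]
grip_width: 0.531
```

```bash
python3 - <<'E'
from h import *
p,R,s=pose();print(s["time"],p,s["ft_force"],s["grip_width"]*87,np.degrees(np.arctan2(R[1,0],R[0,0])))
print(delta((.4795,.0837,.113)))
c=get_image("scene")
crop(c,180,120,260,200,6,"pics/e3.png")
E
```

```text
15.1 [0.47870231 0.08421437 0.1497946 ] [0.53458219 0.22852163 0.63166286] 46.16822556733313 93.09882877427306
[-0.5 36.8 -0.9]
```

View pics/e3.png

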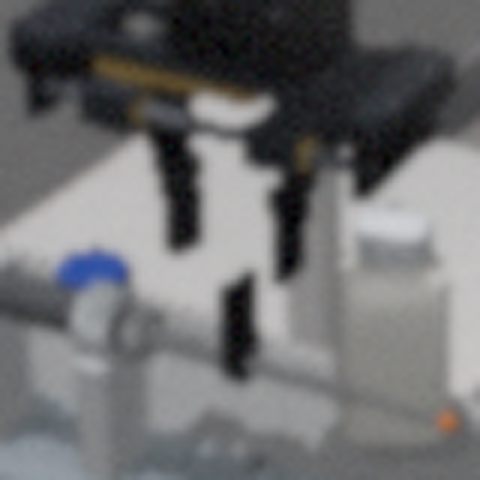

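The tab at (240,325) lies midway between the fingertips at (183,245) and (288,275). I'll go down and close on it.

drive_tool(increments="-0.5 12 0 0 120;0 14 -0.5 0 120;0 11 0 0 120;0 0 0 0 120;0 0 0 0 200;0 0 0 0 255;0 0 0 0 255;0 0 0 0 255;0 0 0 0 255;0 0 0 0 255;0 0 0 0 255", squeeze=40)

```text
time: 16.52
position: [0.4805, 0.0836, 0.1142]
tool_rot: [-1.184, -1.249, 1.251]
ft_force: [-1.4, -5.3, 1.9]
grip_width: 0.108
```

```bash
python3 - <<'E'
from h import *
p,R,s=pose();print(s["time"],p,s["ft_force"],s["grip_width"]*87,np.degrees(np.arctan2(R[1,0],R[0,0])))
c=get_image("scene")
crop(c,180,120,260,200,6,"pics/e4.png")
E
```

```text
16.525 [0.4804819  0.08355869 0.1142493 ] [-1.37358231 -5.28574866  1.87430911] 9.392753236322609 93.15408494791994
```

View pics/e4.png

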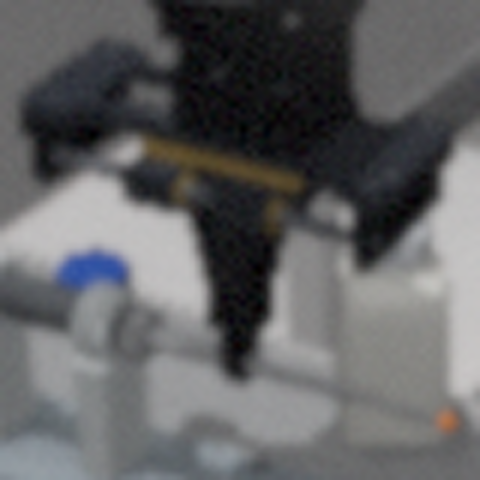

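Gripped: the opening reads about 9.4 mm on a 10 mm tab. This pose is the home reference, so I pull slowly along -x.

drive_tool(increments="-3 0 0 0 255;-6 0 0 0 255;-8 0 0 0 255;-8 0 0 0 255;-8 0 0 0 255;-8 0 0 0 255;-6 0 0 0 255;-4 0 0 0 255;-2 0 0 0 255;0 0 0 0 255;0 0 0 0 255")

```text
time: 17.95
position: [0.4835, 0.0334, 0.1142]
tool_rot: [-1.181, -1.252, 1.248]
ft_force: [1.1, 7.3, 0.5]
grip_width: 0.112
```

```bash
cat > m.py <<'E'
from h import *
import sys
p,R,s=pose();print(s["time"],p,s["ft_force"],s["grip_width"]*87,np.degrees(np.arctan2(R[1,0],R[0,0])))
h=np.array([.4805,.0836,.1142]);Y=np.array([-.0558,.9984,0]);print("ext mm",-(p-h)@Y*1000)
c=get_image("scene");t=get_image("top")
a=cv2.resize(c["img"][150:200,180:230],(400,400),interpolation=cv2.INTER_CUBIC)
b=cv2.resize(t["img"][165:205,160:200],(400,400),interpolation=cv2.INTER_CUBIC)
cv2.imwrite(sys.argv[1],np.hstack([a,b])[:,:,::-1])
crop(c,170,110,330,230,5,sys.argv[1].replace(".png","w.png"))
E
python3 m.py pics/f1.png
```

```text
17.95 [0.4834996  0.03344939 0.11424016] [1.06001409 7.25984347 0.45283009] 9.709097355293641 93.23260197361171
ext mm 50.23774693467287
```

View pics/f1.png

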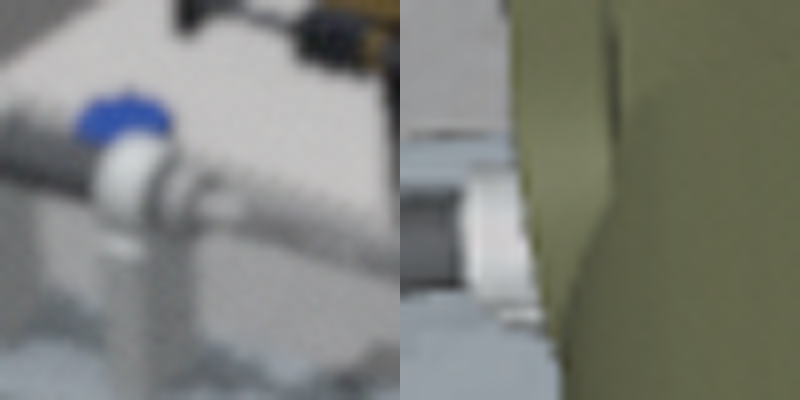

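View pics/f1w.png

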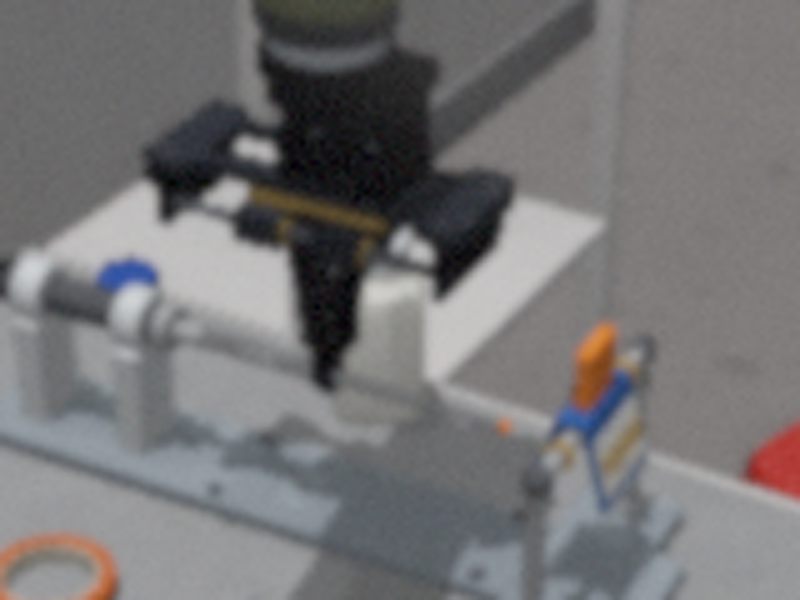

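No green shows yet at 50 mm, and the 7.3 N force agrees with the spring. The needle tip is at (505,425), clear of the saddle. I'll pull the last stretch in two steps.

drive_tool(increments="-3 0 0 0 255;-3 0 0 0 255;0 0 0 0 255;0 0 0 0 255")

```text
time: 18.55
position: [0.4838, 0.0277, 0.1142]
tool_rot: [-1.181, -1.253, 1.248]
ft_force: [1.5, 6.8, 1.2]
grip_width: 0.113
```

```bash
python3 m.py pics/f2.png
```

```text
18.55 [0.48384389 0.02769161 0.11422258] [1.4673031  6.82183445 1.21177919] 9.833710526965557 93.23907152636046
ext mm 56.00552273024831
```

View pics/f2.png

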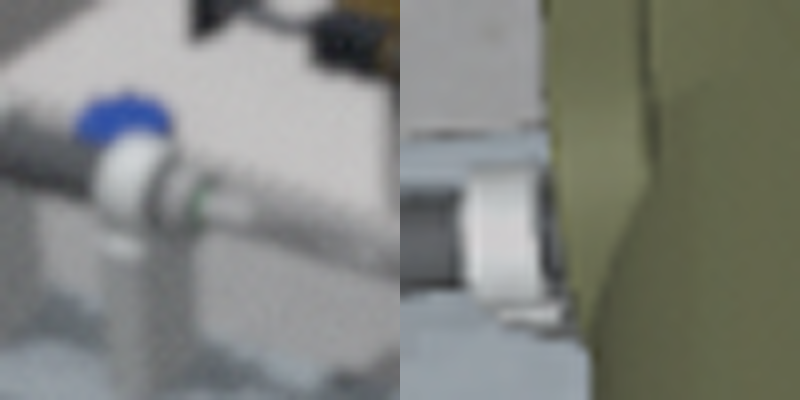

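Green has just begun to show at (200,198) at 56 mm, as expected. Four more mm.

drive_tool(increments="-2 0 0 0 255;-2 0 0 0 255;0 0 0 0 255;0 0 0 0 255;0 0 0 0 255")

```text
time: 19.27
position: [0.4841, 0.0239, 0.1142]
tool_rot: [-1.181, -1.253, 1.248]
ft_force: [0.1, 7.8, 1.1]
grip_width: 0.112
```

```bash
python3 m.py pics/f3.png
```

```text
19.275 [0.48410395 0.02392054 0.11424228] [0.12430514 7.77694513 1.12319835] 9.74897990282226 93.24984661182606
ext mm 59.78507607331355
```

View pics/f3.png

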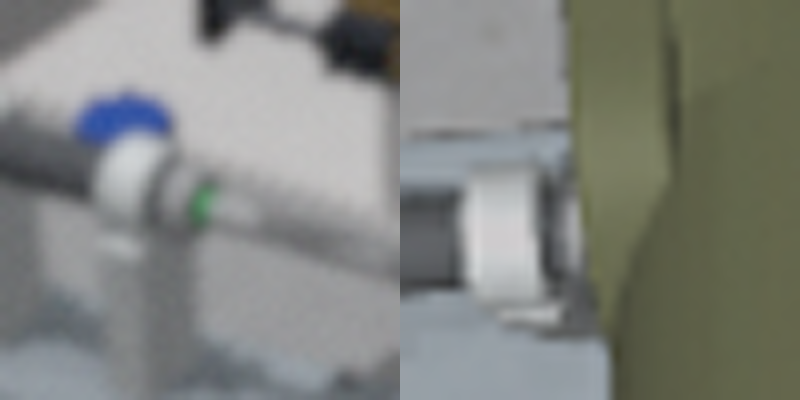

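View pics/f3w.png

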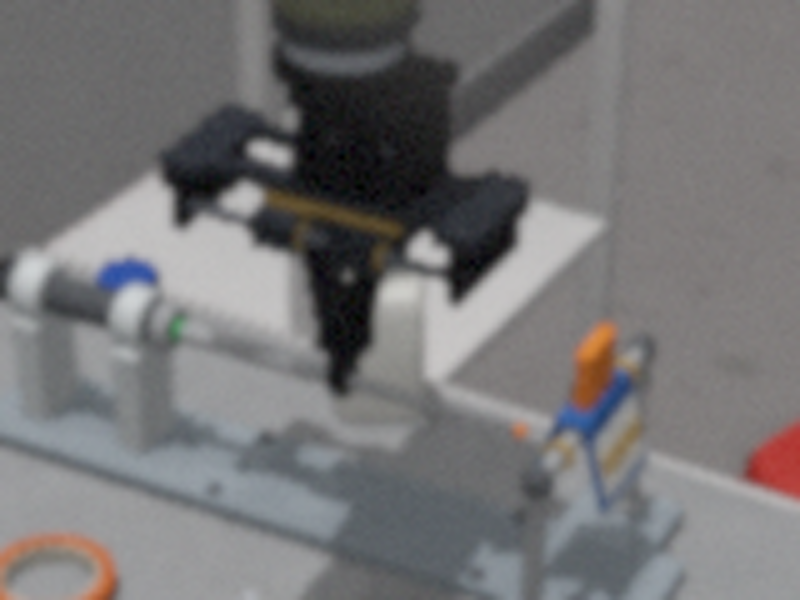

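The green ring shows at (205,203) with no red, and the saddle hangs free. As a last independent check, I'll measure the travel of the orange tip and the green width.

```bash
python3 - <<'E'
from h import *
import pickle
_,c0=pickle.load(open("i0.pkl","rb"));c=get_image("scene")
Y=np.array([-.0558,.9984,0]);r=[]
for d,(u0,v0,u1,v1) in((c0,(245,180,265,200)),(c,(264,186,284,206))):
    im=d["img"][v0:v1,u0:u1].astype(float);w=np.clip(im[:,:,0]-im[:,:,2]-60,0,None);yy,xx=np.mgrid[v0:v1,u0:u1]
    n=[(w*xx).sum()/w.sum(),(w*yy).sum()/w.sum()];r.append(onz(d,*n,.095));print(n,r[-1])
print("tip travel mm",-(r[1]-r[0])@Y*1e3)
u0,v0,u1,v1=195,165,220,185
im=c["img"][v0:v1,u0:u1].astype(float);g=np.clip(im[:,:,1]-np.maximum(im[:,:,0],im[:,:,2])-12,0,None);yy,xx=np.mgrid[v0:v1,u0:u1]
cg=((g*xx).sum()/g.sum(),(g*yy).sum()/g.sum());P=onz(c,*cg,.097);print(cg,P,"dist from bar",(P-[.4912,-.126,.097])@Y)
p,R,s=pose();print(p,s["ft_force"],s["time"])
E
```

```text
[np.float64(254.26865671641792), np.float64(189.6865671641791)] [ 0.48558816 -0.02544812  0.095     ]
[np.float64(273.5344827586207), np.float64(195.60344827586206)] [ 0.48808327 -0.0845993   0.095     ]
tip travel mm 59.195760765476884
(np.float64(204.81884057971016), np.float64(174.97826086956522)) [0.47406349 0.13341242 0.097     ] dist from bar 0.25995357480047787
[0.4841131  0.0239237  0.11425401] [1.04505635 8.39351674 0.01904158] 19.425
```

The tip has travelled 59.2 mm by camera and 59.8 mm by arm pose, both within a millimetre of 60. I'm handing in while holding.

```bash
python3 - <<'E'
from bench import workorder
print(workorder.close_job())
E
```

```text
the job is handed in; nothing more can be done
None
```

I hung the blue saddle on the bar between the brass collars and released it. I then pulled the pointer out by its tab and handed the job in at about 19.4 s, still holding it.

**Last checks**
- **Extension:** the arm pose gives 59.8 mm against the 60 mm target. The camera gives 59.2 mm from the orange tip, which is within the calibration error.
- **Spring force:** it read 7.8 to 8.4 N, against 8.1 N expected at 60 mm.
- **Green ring:** it stands partly out of the sleeve's mouth with no red showing. I could not measure "half out" finely at this resolution, so that rests on the extension.
- **Saddle:** the last wide picture shows it hanging free, with the needle tip clear of it.
- **Other things:** I touched nothing else on the table, and the red look-alike was left alone. I did not take a last full picture of every bystander.

No check failed. The only disagreement is the 0.6 mm between the two extension readings.

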